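# Lock the stop rod of a slicing guide with its pin

## Robot

A 6-joint arm with a two-finger parallel gripper is mounted at the origin on a cart in front of the work surface, level with it; the furniture and walls round the work are solid. World frame = base frame: x ahead of the robot, y to its left, z up, the work surface at z = 0. Lengths are in m, angles in rad, forces in N, time in s.
With the tool pointing down it reaches from about 0.35 to 0.85 m from the base axis. Payload 8.1 kg.
Tool frame: the origin (TCP) lies at the centre of the arm's flange, where the gripper is bolted on; the fingertips stand 186 mm ahead of it and the grasp point (between the pads) lies 167 mm ahead of it (robot.grasp_offset is the distance from the TCP to the grasp point, in m); z points along the fingers, y is the line along which they close (so a half turn about z gives the same grasp; the last joint's range is limited). The gripper opens to 93 mm and grips with 3 to 60 N. Pads are 15 mm wide; open, the fingers measure 128 mm over their backs; the gripper's body (75 mm by 188 mm) begins 65 mm behind the grasp point.
Start: joints at [-1.42, 0.13, 1.488, -0, 1.523, -0.085], TCP at [0.14, -0.583, 0.405] pointing down, gripper open.
Joint ranges: [-2.96, 2.96], [-0.89, 2.26], [0.02, 2.5], [-1.34, 4.48], [0, 2.73], [-2.66, 2.66]. Speed limits (rad/s): [2.39, 2.39, 2.79, 3.14, 3.14, 3.14].

## Interface

Orientations are given as a rotation vector (axis times angle).
In Python, from plant import robot gives the robot as it stands.
- The arm moves only by the tool drive_tool, never from a script. Its argument "moves" is one flat list of numbers, 7 for each row, row after row: the finger opening in mm, from 0 to 93, then the shift along the tool's x, y, z in mm, then the turn, a rotation vector about the tool's x, y, z in degrees. A call has 1 to 8 rows; each row shifts and turns the commanded pose from where the row before left it, along the tool's axes as they then stand; what a row does not reach is not made up. A row lasts 1/10 s, in which the tool goes at most 50 mm and 8.59 degrees, less where a joint would pass 70% of its speed; a pose out of reach is approached as far as the arm can. A call is refused whole if a number of a shift passes 50 or a number of a turn 8.59, either way. A call with a gripper value outside its range is refused whole. The fingers move at their own pace and stop on an object; "grip_force" is the grip in N (left out, the last holds). Time passes only in rows, so rows that do not move let the fingers close. It gives the time, the measured TCP pose, the force, the opening and the grip force at its end, in the units of the state.
- robot.read_state(): the state, without advancing time (a new reading comes with each control period).
- robot.read_camera(name): name is "scene" or "top"; returns a dict with "color" (400x640x3 uint8, red, green, blue), "depth" (400x640 float32, m along the optical axis (not along the pixel's ray), 0 where there is no reading), "mtx" (3x3 intrinsics, pixels), "dist_coeffs" ([k1, k2, p1, p2, k3] as OpenCV has them; the pictures are not rectified), "R" (3x3) and "t" (3): a world point X has camera coordinates R X + t. Camera axes: x right, y down, z forward; pixel columns grow to the right and rows downward; lengths in m; the calibration is good to about 2 mm. A picture is of the moment at which its call begins.
- robot.close_job(): hands the job in; it is judged then, once.
The state is a dict: "t": time; "q": joint angles; "dq": joint speeds; "joint_torque": joint torques, N m; "tool_pos": TCP position; "orientation": TCP orientation; "force": force on the tool from outside, world axes, zero at the start; "wrist_torque": the same for the moment, N m; "opening": finger opening in m; "gripper_force": force on a finger pad.
Only numpy, scipy, OpenCV 4.12 (cv2) and the standard library are available. Lean on these libraries where they do the work, as an engineer would, in place of code of your own. Each camera call takes 0.05 s, during which the arm holds its last target. There are 200 camera calls.

## Task

The stop rod of the bread-slicing guide has slid out and its red-handled lock pin stands in the wooden block. Push the rod's black knob until the rod is fully home, then thread the pin straight down through the fork's upper ear, the eye of the rod and the lower ear, and press it until its collar sits flat on the upper ear, keeping it in your grip all the way (do not let it drop in); then let go of it. The fork can be clamped anywhere along its slot, so feel for the hole gently and never press or push hard on the guide; leave the green and white mug, the honey jar and the salt shaker where they are.

Things in the scene. Friction and masses are not known exactly. Their poses are not given: they have to be found in the camera images.
- guide: Bread-slicing guide, fixed. Wooden base 110 (x) x 200 (y) x 10 mm spanning x -55..55, y -51..149 mm; origin on the worktop under the inner end of the carriage's slot, z up; bread fence 45 mm high along x 48..55 mm. A steel carriage (fork, rod guide, rod) is clamped on it, rigid, at an unmeasured offset s = +4..+24 mm along y, new each time. Rod guide 68 mm high at y = s + 70 mm.
- fork_mid (a point): Point fixed to the wooden base: where the fork's hole axis meets the upper ear's top (z = 82 mm) if s = 0; axes as the guide. The true vertical hole axis is at x = 0, y = s. Two level steel ears 60 x 60 x 8 mm, x and y within 30 mm of the hole, undersides at z 30 and 74 mm, tops flat, 14 mm hole, 1 mm chamfer; joined by a back wall at x 28..40 mm. The rod's eye runs between them at z 52..60.
- bore_mid (a point): Point fixed to the base on the same line (s = 0), 24 mm above the worktop, under the lower ear. Here (at y = s) a sprung brass leaf on the carriage slopes into the bore from the +x side: pushing the pin past it takes about 2 to 5 N downward; then it bears on the shank sideways with about 3 N.
- rod (a joint): Stop rod slide, m: 0 = fully home at its stop (eye in line with the ears), grows out along the guide's +y, max 0.032; stays where left, friction 2.5 N. Rod 14 mm thick, axis at x = 0, z = 56 mm; ends in a black round knob 30 mm wide, 18 mm long, outer face at y = s + 143 mm + this value. Eye: plate 34 (x) x 44 (y) x 8 mm with 15 mm hole, off the hole axis while the rod is out.
- block: Wooden block 60 x 60 x 68 mm, fixed, that holds the pin upright in a 15 mm through hole in its middle; origin at the centre of its underside.
- pin: Lock pin, 70 g, upright in the block, collar on its top. Origin at the centre of the lower tip, z up the pin. Steel shank 12 mm thick, z 0..66 mm (nose 10 mm wide, tapering over 2.5 mm), collar 26 mm wide z 66..70, red handle 18 mm wide z 70..114 mm (grip about 94 mm above the tip so fingertips clear the ear). Seated: collar on the upper ear, tip 16 mm above the worktop.
- mug: Bystander: green and white mug, 90 x 122 x 107 mm, upright; origin at the centre of its underside.
- honey: Bystander: honey jar with dark lid, 65 mm diameter, 86 mm tall; origin at the centre of its underside.
- shaker: Bystander: salt shaker, 44 mm diameter, 90 mm tall; origin at the centre of its underside.

How it is judged:
By the outcome, as a careful person would: the job done as asked, in the order asked, and still so for the second after the job is handed in, with the robot touching nothing.
It also fails if it takes over 72 s, if anything falls off the work surface, if the arm or the gripper's body presses on something with over 40 N, if the wrist force passes 120 N, or if a joint passes its speed limit or range.

## Working session

There is one attempt and no reset: what is moved stays moved. The work goes in short steps, Python scripts to look and compute and a tool call to move; the robot and the scene stay as the last step left them, time stands still between calls to the robot, and variables do not carry over. Pictures are saved under pics/ and viewed, at most 10 in all, crops included, and the job is handed in when it is done.

Besides the shell and the picture viewer there is one more tool, called after "Emit:" as name(argument=value, ...) on one line, values as JSON. drive_tool: Moves the arm, as the interface text tells. Its arguments: {"type":"object","properties":{"moves":{"type":"array","items":{"type":"number"}},"grip_force":{"type":"number"}},"required":["moves"]}

```bash
mkdir -p pics; ls; python3 - <<'E'
from plant import robot
import cv2,numpy as np
for n in("scene","top"):
    c=robot.read_camera(n); np.savez(f"pics/{n}0.npz",**c)
    cv2.imwrite(f"pics/{n}0.png",c["color"][:,:,::-1]); print(n,c["mtx"],c["R"],c["t"],c["dist_coeffs"])
s=robot.read_state();print(s["t"],s["tool_pos"],s["orientation"],s["opening"],s["force"])
E
```

```text
pics
scene [[497.23556857   0.         321.45587448]
 [  0.         497.23556857 202.68034576]
 [  0.           0.           1.        ]] [[-0.75154437 -0.65965255 -0.00629062]
 [-0.36616929  0.42507191 -0.82778857]
 [ 0.54872681 -0.61981641 -0.56100491]] [0.27103753 0.33613011 0.79131072] [-0.0897545  0.         0.         0.         0.       ]
top [[505.08250711   0.         320.77033999]
 [  0.         505.08250711 203.10000718]
 [  0.           0.           1.        ]] [[ 0.00760513 -0.99997046 -0.00111568]
 [-0.97740845 -0.00719786 -0.21123662]
 [ 0.21122235  0.00269696 -0.97743432]] [-0.19049441  0.54613843  1.0548701 ] [-0.03753444  0.          0.          0.          0.        ]
0.1 [ 0.14018078 -0.58317925  0.40379694] [-3.11816053e+00 -3.69424867e-01  9.21694761e-05] 0.09300489664424669 [-0.05407182  0.57969961  0.84564529]
```

View pics/scene0.png

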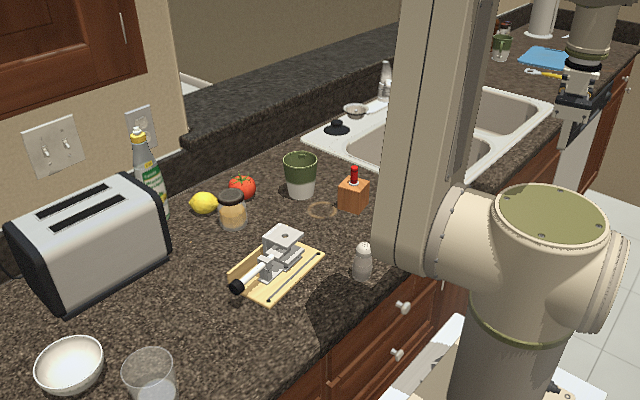

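View pics/top0.png

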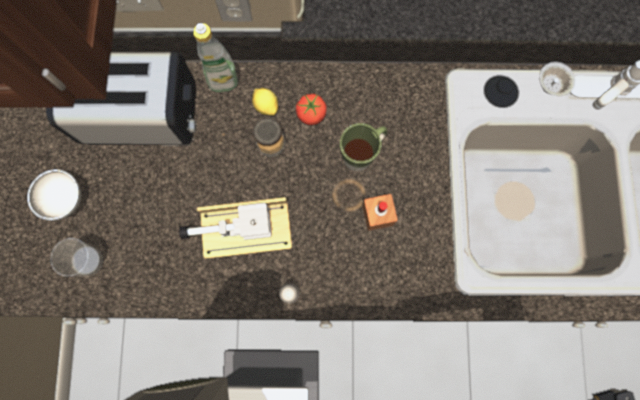

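The top view shows the guide's base near (245,227), upper ear at (253,221), knob at (185,231), and pin head at (382,207). I'll measure these now.

```bash
cat > h.py <<'E'
import numpy as np,cv2
def cam(n): return dict(np.load(f"pics/{n}.npz"))
def ray(c,uv):
    p=cv2.undistortPoints(np.array(uv,float).reshape(-1,1,2),c["mtx"],c["dist_coeffs"])[:,0]
    return -c["R"].T@c["t"],np.c_[p,np.ones(len(p))]@c["R"]
def onz(c,uv,z):
    o,d=ray(c,uv); return o+d*((z-o[2])/d[:,2])[:,None]
def proj(c,X):
    return cv2.projectPoints(np.array(X,float).reshape(-1,1,3),cv2.Rodrigues(c["R"])[0],c["t"],c["mtx"],c["dist_coeffs"])[0][:,0]
def tri(c1,u1,c2,u2):
    A=0;b=0
    for c,u in((c1,u1),(c2,u2)):
        o,d=ray(c,u);d=d[0]/np.linalg.norm(d[0]);P=np.eye(3)-np.outer(d,d);A=A+P;b=b+P@o
    return np.linalg.solve(A,b)
def blob(m,box):
    x0,y0,x1,y1=box;k=np.zeros(m.shape,np.uint8);k[y0:y1,x0:x1]=m[y0:y1,x0:x1]
    n,l,s,ce=cv2.connectedComponentsWithStats(k);i=1+s[1:,4].argmax();return (l==i).astype(np.uint8),ce[i],s[i]
E
python3 - <<'E'
from h import *
t=cam("top0");s=cam("scene0")
def hsv(c): return cv2.cvtColor(c["color"],cv2.COLOR_RGB2HSV).astype(int)
T=hsv(t);S=hsv(s)
# base
m=((T[...,0]>18)&(T[...,0]<35)&(T[...,1]>60)&(T[...,2]>120))
b,ce,st=blob(m,(190,190,300,265));pts=cv2.findNonZero(b);r=cv2.minAreaRect(pts);bx=cv2.boxPoints(r);print("base",ce,st,bx)
W=onz(t,bx,.010);print(W.round(4), np.linalg.norm(np.roll(W,1,0)-W,axis=1))
# red pin, knob
red=lambda H:((H[...,0]<4)|(H[...,0]>174))&(H[...,1]>190)&(H[...,2]>90)
for c,H,box,n in((t,T,(360,190,400,230),"top"),(s,S,(340,155,370,190),"scene")):
    b,ce,st=blob(red(H),box);print(n,"red",ce,st)
    print(H[int(ce[1]),int(ce[0])])
or_=(T[...,0]>4)&(T[...,0]<16)&(T[...,1]>120)&(T[...,2]>100)
b,ce,st=blob(or_,(350,185,410,235));r=cv2.minAreaRect(cv2.findNonZero(b));print("block",ce,st,r,onz(t,cv2.boxPoints(r),.068))
w=(T[...,1]<40)&(T[...,2]>150)
b,ce,st=blob(w,(236,195,280,245));print("ear",ce,st)
k=(T[...,2]<40);b,ce,st=blob(k,(170,215,200,245));print("knob",ce,st,onz(t,[ce],.056))
a=cv2.resize(t["color"][185:265,170:300],None,fx=6,fy=6,interpolation=2);cv2.imwrite("pics/c1.png",a[:,:,::-1])
a=cv2.resize(s["color"][150:310,220:380],None,fx=3.7,fy=3.7,interpolation=2);cv2.imwrite("pics/c2.png",a[:,:,::-1])
E
```

```text
base [245.04261466 228.96533044] [ 196  197   97   62 2769] [[195.56314 206.28668]
 [286.24915 195.61774]
 [292.46075 248.41638]
 [201.77475 259.08533]]
[[ 0.5483  0.1022  0.01  ]
 [ 0.5751 -0.1064  0.01  ]
 [ 0.4528 -0.1231  0.01  ]
 [ 0.4269  0.0809  0.01  ]] [0.12327586 0.21030377 0.1234199  0.2056999 ]Traceback (most recent call last):
  File "<stdin>", line 12, in <module>
  File "h.py", line 17, in blob
    n,l,s,ce=cv2.connectedComponentsWithStats(k);i=1+s[1:,4].argmax();return (l==i).astype(np.uint8),ce[i],s[i]
                                                     ~~~~~~~~~~~~~~^^
ValueError: attempt to get argmax of an empty sequence
```

```bash
python3 - <<'E'
from h import *
t=cam("top0");s=cam("scene0")
def hsv(c): return cv2.cvtColor(c["color"],cv2.COLOR_RGB2HSV).astype(int)
T=hsv(t);S=hsv(s)
print(T[207,378:388].tolist())
red=lambda H:((H[...,0]<6)|(H[...,0]>170))&(H[...,1]>170)&(H[...,2]>80)
for c,H,box,n in((t,T,(360,190,400,230),"top"),(s,S,(340,155,370,190),"scene")):
    try:
        b,ce,st=blob(red(H),box);print(n,"red",ce,st)
    except Exception as e: print(n,e)
a=cv2.resize(t["color"][185:265,170:300],None,fx=6,fy=6,interpolation=2);cv2.imwrite("pics/c1.png",a[:,:,::-1])
a=cv2.resize(s["color"][220:310,220:340],None,fx=6,fy=6,interpolation=2)
b=cv2.resize(t["color"][185:235,350:410],None,fx=6,fy=6,interpolation=2)
cv2.imwrite("pics/c2.png",a[:,:,::-1]);cv2.imwrite("pics/c3.png",b[:,:,::-1])
E
```

```text
[[5, 58, 127], [1, 175, 160], [1, 187, 224], [1, 177, 241], [1, 175, 242], [1, 171, 243], [1, 178, 241], [1, 175, 240], [4, 173, 234], [9, 154, 230]]
top red [382.49019608 205.74509804] [379 202   8   9  51]
scene red [353.81981982 173.62162162] [351 165   7  19 111]
```

View pics/c1.png

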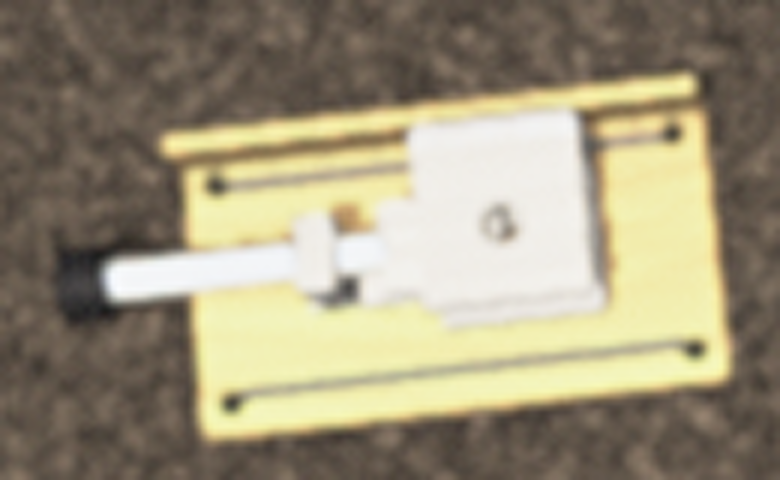

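View pics/c2.png

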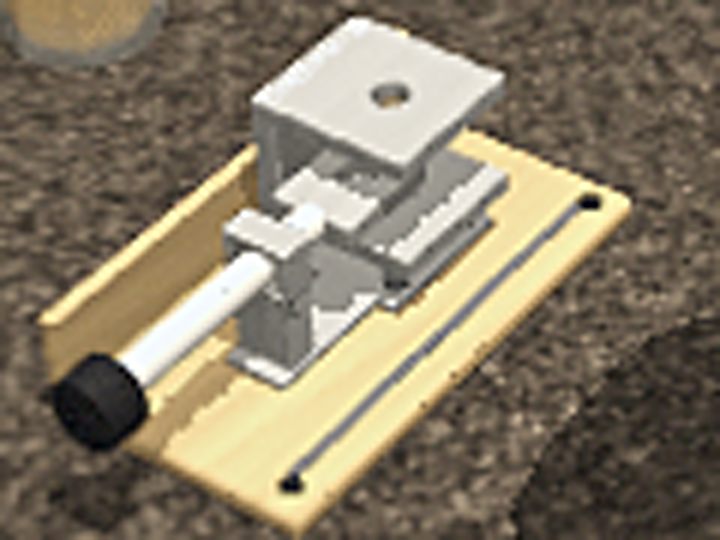

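View pics/c3.png

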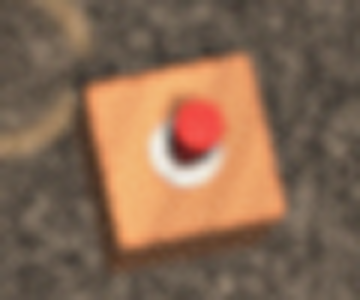

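The top crops show the fork hole at c1 (501,222), the front base corners at (205,440) and (728,383), and the knob at (82,283). In c3 the handle top is at (200,120) and the collar at (187,153). In c2 the hole is at (391,95) and the knob face at about (95,402).

```bash
python3 - <<'E'
from h import *
t=cam("top0");s=cam("scene0")
f=lambda o,p:(np.array(p,float)+.5)/6-.5+np.array(o)
T=lambda *p:f((170,185),p); S=lambda *p:f((220,220),p); P=lambda *p:f((350,185),p)
L,R,R2=onz(t,[T(205,440),T(728,383),T(708,108)],.010)
print("base front corners",L,R,R2,np.linalg.norm(L-R)); d=(L-R);print("yaw of guide +y dir from world y (deg)",np.degrees(np.arctan2(-d[0],d[1])))
sl=onz(t,[T(232,403),T(696,348),T(216,186),T(672,133)],.010);print("slots",[np.degrees(np.arctan2(-(a-b)[0],(a-b)[1])) for a,b in((sl[0],sl[1]),(sl[2],sl[3]))])
fe=onz(t,[T(162,135),T(694,76)],.045);d=fe[0]-fe[1];print("fence",fe,np.degrees(np.arctan2(-d[0],d[1])))
print("hole top",onz(t,[T(501,222)],.082),"scene",onz(s,[S(391,95)],.082),"tri",tri(t,T(501,222),s,S(391,95)))
print("knob top view",onz(t,[T(82,284)],.060),"outer top edge",onz(t,[T(60,285)],.064),"scene face",onz(s,[S(95,402)],.056))
print("pin top",onz(t,[P(200,120)],.116),"collar",onz(t,[P(187,153)],.072))
q=onz(t,[P(86,88),P(250,55),P(286,212),P(121,248)],.068);print("block",q,q.mean(0)); d=q[0]-q[1];print(np.degrees(np.arctan2(-d[0],d[1])))
b=np.array([353.8,173.6]);print("pin scene mid",onz(s,[b],.094))
for n,uv,z in(("shaker",(289,294),.09),("mug",(360,145),.107),("honey",(268,133),.086)):print(n,onz(t,[uv],z))
E
```

```text
base front corners [0.4295798  0.07661911 0.01      ] [ 0.45275256 -0.11963126  0.01      ] [ 0.55862663 -0.10984533  0.01      ] 0.19761372631281074
yaw of guide +y dir from world y (deg) 6.73416296572106
slots [np.float64(7.2863172490942105), np.float64(7.204668027254664)]
fence [[ 0.5392692   0.09080985  0.045     ]
 [ 0.56321078 -0.10681208  0.045     ]] 6.907630384600017
hole top [[ 0.50086825 -0.04188625  0.082     ]] scene [[ 0.49795894 -0.04034454  0.082     ]] tri [ 0.50069435 -0.04200482  0.07981601]
knob top view [[0.48067902 0.11294548 0.06      ]] outer top edge [[0.47962441 0.11982186 0.064     ]] scene face [[0.48130077 0.11348622 0.056     ]]
pin top [[ 0.53285449 -0.31624054  0.116     ]] collar [[ 0.53002734 -0.31672731  0.072     ]]
block [[ 0.55475182 -0.28076446  0.068     ]
 [ 0.56756497 -0.34090217  0.068     ]
 [ 0.50932725 -0.3526675   0.068     ]
 [ 0.49571483 -0.29278079  0.068     ]] [ 0.53183972 -0.31677873  0.068     ]
12.027783805846095
pin scene mid [[ 0.53259499 -0.31797106  0.094     ]]
shaker [[ 0.34842414 -0.12243123  0.09      ]]
mug [[ 0.66602983 -0.27029631  0.107     ]]
honey [[ 0.69967028 -0.06828824  0.086     ]]
```

Emit:
drive_tool(moves=[0, 29.4, -37.7, 0, 0, 0, 0, 0, 29.4, -37.7, 0, 0, 0, 0, 0, 29.4, -37.7, 0, 0, 0, 0, 0, 29.4, -37.7, 0, 0, 0, 0, 0, 29.4, -37.7, 0, 0, 0, 0, 0, 29.4, -37.7, 0, 0, 0, 0, 0, 29.4, -37.7, 0, 0, 0, 0, 0, 29.4, -37.7, 0, 0, 0, 0], grip_force=30)

```text
t: 0.9
tool_pos: [0.2986, -0.2333, 0.4044]
orientation: [-3.12, -0.369, -0.0]
force: [0.8, -0.2, 0.3]
opening: 0.0337
gripper_force: 0.0
```

Emit:
drive_tool(moves=[0, 29.4, -37.7, 0, 0, 0, 0, 0, 29.4, -37.7, 0, 0, 0, 0, 0, 29.4, -37.7, 0, 0, 0, 0, 0, 29.4, -37.7, 0, 0, 0, 0, 0, 29.4, -37.7, 0, 0, 0, 0, 0, 29.4, -37.7, 0, 0, 0, 0, 0, 29.4, -37.7, 0, 0, 0, 0, 0, 29.4, -37.7, 0, 0, 0, 0])

```text
t: 1.7
tool_pos: [0.4569, 0.1152, 0.4045]
orientation: [3.12, 0.37, -0.0]
force: [0.7, -0.7, -0.2]
opening: 0.0003
gripper_force: 0.0
```

Emit:
drive_tool(moves=[0, 29.4, -37.7, 0, 0, 0, 0, 0, 0, 0, 0, 0, 0, 6.5, 0, 0, 0, 0, 0, 0, 0])

```text
t: 2.0
tool_pos: [0.4764, 0.1578, 0.4036]
orientation: [3.135, 0.193, -0.004]
force: [0.3, -0.4, 0.2]
opening: 0.0005
gripper_force: 0.0
```

Emit:
drive_tool(moves=[0, 0, 0, 45, 0, 0, 0, 0, 0, 0, 45, 0, 0, 0, 0, 0, 0, 45, 0, 0, 0, 0, 0, 0, 37, 0, 0, 0, 0, 0, 0, 0, 0, 0, 0])

```text
t: 2.5
tool_pos: [0.4731, 0.1549, 0.2271]
orientation: [3.134, 0.194, -0.016]
force: [-1.1, -1.3, 0.2]
opening: 0.0005
gripper_force: 0.0
```

Emit:
drive_tool(moves=[0, 0, 8, 0, 0, 0, 0, 0, 0, 4, 0, 0, 0, 0, 0, 0, 3, 0, 0, 0, 0, 0, 0, 3, 0, 0, 0, 0, 0, 0, 3, 0, 0, 0, 0, 0, 0, 3, 0, 0, 0, 0, 0, 0, 3, 0, 0, 0, 0, 0, 0, 0, 0, 0, 0])

```text
invalid input at $.moves: expected a multiple of 7 numbers
```

Emit:
drive_tool(moves=[0, 0, 8, 0, 0, 0, 0, 0, 0, 4, 0, 0, 0, 0, 0, 0, 3, 0, 0, 0, 0, 0, 0, 3, 0, 0, 0, 0, 0, 0, 3, 0, 0, 0, 0, 0, 0, 3, 0, 0, 0, 0, 0, 0, 0, 0, 0, 0, 0])

```text
t: 3.2
tool_pos: [0.4797, 0.1326, 0.2332]
orientation: [-3.136, -0.192, -0.002]
force: [0.6, 1.0, 0.2]
opening: 0.0004
gripper_force: 0.5
```

```bash
python3 - <<'E'
from plant import robot
import cv2,numpy as np
from h import *
c=robot.read_camera("scene"); a=cv2.resize(c["color"][180:310,200:400],None,fx=4,fy=4,interpolation=2);cv2.imwrite("pics/d1.png",a[:,:,::-1])
s=robot.read_state();print(s["tool_pos"],s["force"])
E
```

```text
[0.47947141 0.13262408 0.23294328] [0.16314744 1.71777327 0.65834378]
```

View pics/d1.png

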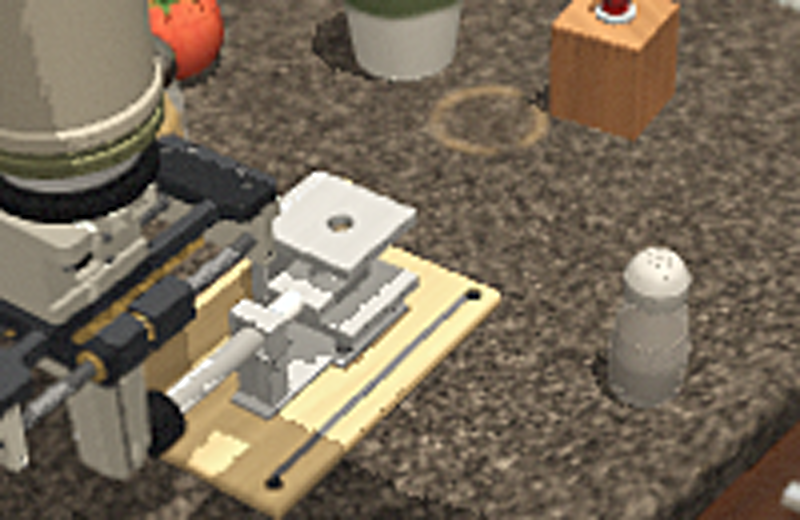

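The closed finger's face now touches the knob at (165,420) in the crop, so I'll push on gently.

Emit:
drive_tool(moves=[0, 0, 2, 0, 0, 0, 0, 0, 0, 2, 0, 0, 0, 0, 0, 0, 2, 0, 0, 0, 0, 0, 0, 2, 0, 0, 0, 0, 0, 0, 1, 0, 0, 0, 0, 0, 0, 1, 0, 0, 0, 0])

```text
t: 3.85
tool_pos: [0.4806, 0.1227, 0.2328]
orientation: [-3.136, -0.192, -0.0]
force: [0.9, 2.8, 3.4]
opening: 0.0004
gripper_force: 1.4
```

Emit:
drive_tool(moves=[0, 0, 1, 0, 0, 0, 0, 0, 0, 1, 0, 0, 0, 0])

```text
t: 4.05
tool_pos: [0.4809, 0.1207, 0.2328]
orientation: [-3.136, -0.192, -0.0]
force: [0.3, 2.3, 2.1]
opening: 0.0008
gripper_force: 1.4
```

Emit:
drive_tool(moves=[0, 0, 1, 0, 0, 0, 0, 0, 0, 0, 0, 0, 0, 0])

```text
t: 4.25
tool_pos: [0.4809, 0.1196, 0.2327]
orientation: [3.136, 0.192, -0.0]
force: [0.4, 2.0, 1.4]
opening: 0.0002
gripper_force: 0.9
```

Emit:
drive_tool(moves=[0, 0, 1, 0, 0, 0, 0, 0, 0, 0, 0, 0, 0, 0])

```text
t: 4.45
tool_pos: [0.481, 0.1187, 0.2326]
orientation: [3.136, 0.192, -0.0]
force: [1.5, 2.8, 2.0]
opening: 0.0002
gripper_force: 1.0
```

Emit:
drive_tool(moves=[0, 0, 0.8, 0, 0, 0, 0, 0, 0, 0, 0, 0, 0, 0])

```text
t: 4.65
tool_pos: [0.4811, 0.1179, 0.2327]
orientation: [3.136, 0.192, -0.0]
force: [1.8, 2.1, 1.4]
opening: 0.0002
gripper_force: 1.1
```

Emit:
drive_tool(moves=[0, 0, 0.8, 0, 0, 0, 0, 0, 0, 0, 0, 0, 0, 0])

```text
t: 4.85
tool_pos: [0.4812, 0.1172, 0.2327]
orientation: [3.136, 0.192, -0.0]
force: [0.6, 1.7, 1.7]
opening: 0.0005
gripper_force: 1.1
```

Emit:
drive_tool(moves=[0, 0, 0.8, 0, 0, 0, 0, 0, 0, 0, 0, 0, 0, 0])

```text
t: 5.05
tool_pos: [0.4813, 0.1164, 0.2327]
orientation: [3.136, 0.192, -0.0]
force: [0.3, 1.7, 1.0]
opening: 0.0003
gripper_force: 1.1
```

Emit:
drive_tool(moves=[0, 0, 0.8, 0, 0, 0, 0, 0, 0, 0, 0, 0, 0, 0])

```text
t: 5.25
tool_pos: [0.4814, 0.116, 0.2327]
orientation: [-3.135, -0.192, 0.0]
force: [-0.0, 6.5, 0.3]
opening: 0.0004
gripper_force: 2.9
```

Emit:
drive_tool(moves=[0, 0, 0.5, 0, 0, 0, 0, 0, 0, 0, 0, 0, 0, 0])

```text
t: 5.45
tool_pos: [0.4814, 0.1158, 0.2328]
orientation: [-3.134, -0.192, 0.0]
force: [0.2, 8.1, 1.5]
opening: 0.0003
gripper_force: 4.1
```

Emit:
drive_tool(moves=[0, 0, -30, 0, 0, 0, 0, 0, 0, 0, -45, 0, 0, 0, 0, 0, 0, -45, 0, 0, 0, 0, 0, 0, -45, 0, 0, 0, 0, 0, 0, -15, 0, 0, 0])

```text
t: 5.95
tool_pos: [0.4788, 0.1449, 0.3881]
orientation: [-3.136, -0.192, -0.011]
force: [0.8, 0.7, 0.9]
opening: 0.0002
gripper_force: 0.0
```

Emit:
drive_tool(moves=[60, 0, 46, 0, 0, 0, 0, 60, 0, 46, 0, 0, 0, 0, 60, 0, 46, 0, 0, 0, 0, 60, 0, 46, 0, 0, 0, 0, 60, 0, 46, 0, 0, 0, 0, 60, 0, 46, 0, 0, 0, 0, 60, 0, 46, 0, 0, 0, 0, 60, 0, 46, 0, 0, 0, 0])

```text
t: 6.75
tool_pos: [0.5222, -0.2225, 0.3815]
orientation: [-3.135, -0.191, 0.003]
force: [1.0, 0.2, -0.0]
opening: 0.0582
gripper_force: 0.0
```

Emit:
drive_tool(moves=[60, -1.5, 46, 0, 0, 0, 0, 60, -1.5, 46, 0, 0, 0, 0, 60, 0, 0, 0, 0, 0, 0, 60, 0, 0, 0, 0, 0, 0])

```text
t: 7.15
tool_pos: [0.5303, -0.3131, 0.381]
orientation: [-3.134, -0.188, 0.004]
force: [-0.4, 0.7, 0.1]
opening: 0.0604
gripper_force: 0.0
```

```bash
cat > go.py <<'E'
import sys,numpy as np
from plant import robot
from scipy.spatial.transform import Rotation as R
s=robot.read_state();r=R.from_rotvec(s["orientation"]);p=np.array(s["tool_pos"])
g=np.array([float(a) for a in sys.argv[1:4]]);yaw=np.radians(float(sys.argv[4])) if len(sys.argv)>4 else np.radians(7)
x=np.cos(yaw);y=np.sin(yaw);G=R.from_matrix(np.array([[x,y,0],[y,-x,0],[0,0,-1]]))
print("tool shift mm",(r.inv().apply(g-p)*1e3).round(2),"turn deg",np.degrees((r.inv()*G).as_rotvec()).round(2),"force",np.round(s["force"],1),p.round(4))
E
python3 go.py .532 -.317 .263
```

```text
tool shift mm [  1.47   4.29 117.94] turn deg [-0.11  0.14 -0.13] force [-0.4  0.7  0.1] [ 0.5303 -0.3131  0.381 ]
```

Emit:
drive_tool(moves=[60, 1.5, 4.3, 40, 0, 0, 0, 60, 0, 0, 40, 0, 0, 0, 60, 0, 0, 30, 0, 0, 0, 60, 0, 0, 8, 0, 0, 0, 60, 0, 0, 0, 0, 0, 0])

```text
t: 7.65
tool_pos: [0.5326, -0.3146, 0.2633]
orientation: [-3.133, -0.194, 0.004]
force: [-0.0, 0.1, 0.5]
opening: 0.0599
gripper_force: 0.0
```

```bash
python3 go.py .532 -.317 .263; python3 - <<'E'
from plant import robot
import cv2
c=robot.read_camera("scene"); a=cv2.resize(c["color"][120:230,300:420],None,fx=5,fy=5,interpolation=2);cv2.imwrite("pics/d2.png",a[:,:,::-1])
E
```

```text
tool shift mm [-0.89  2.3   0.26] turn deg [-0.14  0.15  0.08] force [-0.   0.1  0.5] [ 0.5326 -0.3146  0.2633]
```

View pics/d2.png

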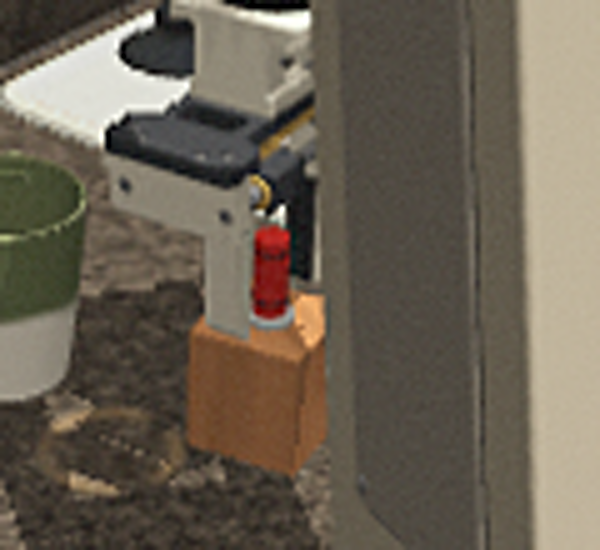

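The red handle (272,270) stands between the fingers, just beside the far finger. I'll shift slightly and close.

Emit:
drive_tool(moves=[30, -0.5, 2, 0, 0, 0, 0, 24, 0, 0, 0, 0, 0, 0, 22, 0, 0, 0, 0, 0, 0, 14, 0, 0, 0, 0, 0, 0, 14, 0, 0, 0, 0, 0, 0, 14, 0, 0, 0, 0, 0, 0, 14, 0, 0, 0, 0, 0, 0], grip_force=10)

```text
t: 8.4
tool_pos: [0.5328, -0.3179, 0.2649]
orientation: [-3.135, -0.192, 0.0]
force: [-0.7, 2.7, 2.0]
opening: 0.0181
gripper_force: 10.0
```

Emit:
drive_tool(moves=[12, 0, -0.5, 0, 0, 0, 0, 12, 0, 0, 0, 0, 0, 0, 12, 0, 0, -5, 0, 0, 0, 12, 0, 0, -20, 0, 0, 0, 12, 0, 0, -30, 0, 0, 0, 12, 0, 0, -30, 0, 0, 0, 12, 0, 0, -25, 0, 0, 0, 12, 0, 0, 0, 0, 0, 0], grip_force=40)

```text
t: 9.2
tool_pos: [0.5336, -0.3185, 0.38]
orientation: [3.13, 0.192, 0.01]
force: [1.3, 0.0, 0.1]
opening: 0.0174
gripper_force: 40.0
```

```bash
python3 go.py .498 -.0415 .3745
```

```text
tool shift mm [  -1.62 -279.3     3.86] turn deg [ 0.32 -0.33  0.  ] force [1.3 0.  0.1] [ 0.5336 -0.3185  0.38  ]
```

Emit:
drive_tool(moves=[12, 0, -40, 0, 0, 0, 0, 12, 0, -40, 0, 0, 0, 0, 12, 0, -40, 0, 0, 0, 0, 12, 0, -40, 0, 0, 0, 0, 12, 0, -40, 0, 0, 0, 0, 12, 0, -40, 0, 0, 0, 0, 12, 0, -30, 0, 0, 0, 0, 12, 0, -9, 0, 0, 0, 0])

```text
t: 10.0
tool_pos: [0.498, -0.0383, 0.3735]
orientation: [-3.135, -0.196, 0.002]
force: [-0.1, 0.3, -1.0]
opening: 0.0174
gripper_force: 40.0
```

Emit:
drive_tool(moves=[12, 0, 0, 0, 0, 0, 0, 12, 0, 0, 0, 0, 0, 0])

```text
t: 10.2
tool_pos: [0.4987, -0.0414, 0.3742]
orientation: [3.135, 0.192, -0.001]
force: [-1.4, -0.1, -1.0]
opening: 0.0172
gripper_force: 40.0
```

```bash
python3 go.py .498 -.0415 .3645; python3 - <<'E'
from plant import robot
import cv2,numpy as np
c=robot.read_camera("scene");np.savez("pics/e1.npz",**c); a=cv2.resize(c["color"][150:270,220:340],None,fx=5,fy=5,interpolation=2);cv2.imwrite("pics/e1.png",a[:,:,::-1])
E
```

```text
tool shift mm [-0.73 -0.04  9.75] turn deg [0.03 0.03 0.01] force [-1.4 -0.1 -1. ] [ 0.4987 -0.0414  0.3742]
```

View pics/e1.png

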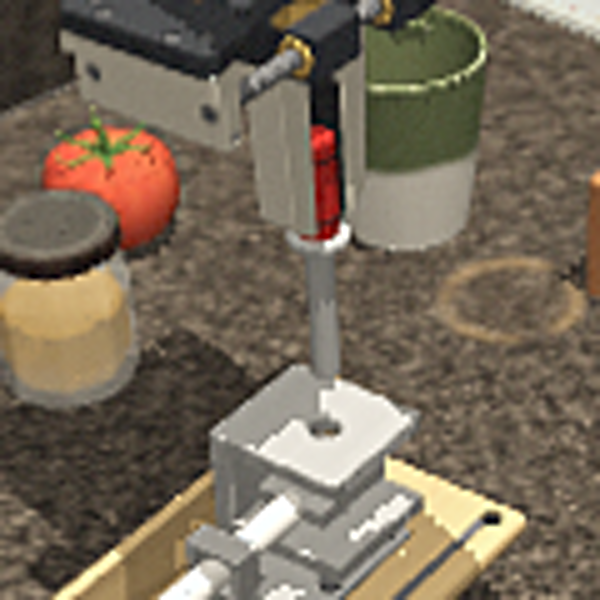

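The pin hangs over the fork: collar at (318,238), tip near (325,385), hole at (326,428) in the crop. I'll compare that with where a vertical pin above the hole should appear.

```bash
python3 - <<'E'
from h import *
c=cam("e1");f=lambda x,y:(np.array([x,y],float)+.5)/5-.5+np.array([220,150])
g=lambda uv:((uv-np.array([220,150])+.5)*5-.5).round(1)
h=onz(c,[f(326,428)],.082)[0];print("hole (scene)",h)
zt=.3742-.2625
X=np.array([[h[0],h[1],z] for z in(zt,zt+.02,zt+.04,zt+.06,zt+.068)])
print("expected crop px at tip,+20,+40,+60,+68:",g(proj(c,X)).tolist())
print("px per mm x,y:",(g(proj(c,X[0]+[.001,0,0]))-g(proj(c,X[0]))),(g(proj(c,X[0]+[0,.001,0]))-g(proj(c,X[0]))))
a=c["color"][195:240,280:290].astype(int).sum(2)//3
for r in range(200,230,2): print(r,c["color"][r,277:294].astype(int).sum(1)//3)
E
```

```text
hole (scene) [ 0.49840175 -0.04094053  0.082     ]
expected crop px at tip,+20,+40,+60,+68: [[322.5, 371.2], [320.2, 331.9], [317.7, 291.7], [315.2, 250.6], [314.2, 233.9]]
px per mm x,y: [[-1.7 -0.9]] [[-1.7  1.1]]
200 [ 78  93  99 103 118 118 117 141 161 135  86  86  90 109 101  96  80]
202 [ 79  88  99  86  97 111 109 113 109  96  69  65  88  93  97  92  75]
204 [ 91  94  88 100  99 110 111 113 109 101 101 107 116 112  98  95  73]
206 [100  94 100  89  94 111 113 112 110 104  77  76  82  78  77  75  77]
208 [ 82  64  76 102  96 109 111 115 109 104  89  85  89  84  87  82  93]
210 [ 79  78  70  91  75 109 110 138 106 135  90  85 100  87  95  72  69]
212 [ 84  95  80  63  64 109 118 139 139 137 105 114 112 102  89  89  76]
214 [ 87  87  91  78  84 105 127 138 140 138 105  76 104  87  85  86  93]
216 [103  91 102 119 110 105 124 136 140 139 116  94 108 101  96  75  75]
218 [ 90 104  97  85  82 103 125 134 138 136 122  91  65  79  92  85 109]
220 [129 139 111  80  94  97 121 135 139 137 128  76  86  82  85  89 106]
222 [ 59  44  75  86  75  83 120 132 138 136 131  70  64  91  92  90 106]
224 [162 167 161 166 159 110 114 125 139 134 115  78  82  63  70  78  72]
226 [157 157 154 152 155 156 156 155 152 152 248 207 165 127  76  69  67]
228 [154 156 152 154 156 155 151 240 233 228 230 229 232 235 236 240 210]
```

Emit:
drive_tool(moves=[12, 1.7, -0.2, 10, 0, 0, 0, 12, 0, 0, 10, 0, 0, 0, 12, 0, 0, 5, 0, 0, 0, 12, 0, 0, 0, 0, 0, 0])

```text
t: 10.65
tool_pos: [0.4998, -0.0406, 0.3479]
orientation: [-3.135, -0.191, 0.005]
force: [-0.1, -0.3, -1.2]
opening: 0.0175
gripper_force: 40.0
```

Emit:
drive_tool(moves=[12, 0, 0, 1, 0, 0, 0, 12, 0, 0, 1, 0, 0, 0, 12, 0, 0, 1, 0, 0, 0])

```text
t: 10.95
tool_pos: [0.5005, -0.0403, 0.3471]
orientation: [3.136, 0.192, 0.001]
force: [0.1, -0.6, -1.2]
opening: 0.0175
gripper_force: 40.0
```

Emit:
drive_tool(moves=[12, 0, 0, 1, 0, 0, 0, 12, 0, 0, 1, 0, 0, 0])

```text
t: 11.15
tool_pos: [0.5004, -0.0403, 0.3449]
orientation: [3.136, 0.192, 0.001]
force: [0.9, 0.3, -0.7]
opening: 0.0174
gripper_force: 40.0
```

Emit:
drive_tool(moves=[12, 0, 0, 1, 0, 0, 0, 12, 0, 0, 0, 0, 0, 0])

```text
t: 11.35
tool_pos: [0.5003, -0.0403, 0.3436]
orientation: [-3.136, -0.192, 0.0]
force: [1.4, -0.3, -0.4]
opening: 0.0174
gripper_force: 40.0
```

Emit:
drive_tool(moves=[12, 0, 0, 1, 0, 0, 0, 12, 0, 0, 0, 0, 0, 0])

```text
t: 11.55
tool_pos: [0.5003, -0.0403, 0.3426]
orientation: [-3.136, -0.192, 0.0]
force: [-0.0, 0.2, -1.5]
opening: 0.0175
gripper_force: 40.0
```

Emit:
drive_tool(moves=[12, 0, 0, 1, 0, 0, 0, 12, 0, 0, 0, 0, 0, 0])

```text
t: 11.75
tool_pos: [0.5003, -0.0403, 0.3416]
orientation: [-3.136, -0.192, 0.0]
force: [-1.0, -0.1, -1.2]
opening: 0.0175
gripper_force: 40.0
```

Emit:
drive_tool(moves=[12, 0, 0, 1, 0, 0, 0, 12, 0, 0, 0, 0, 0, 0])

```text
t: 11.95
tool_pos: [0.5003, -0.0403, 0.3406]
orientation: [-3.136, -0.192, 0.0]
force: [-0.3, -0.1, -0.8]
opening: 0.0175
gripper_force: 40.0
```

Emit:
drive_tool(moves=[12, 0, 0, 1, 0, 0, 0, 12, 0, 0, 1, 0, 0, 0, 12, 0, 0, 0, 0, 0, 0])

```text
t: 12.25
tool_pos: [0.5003, -0.0403, 0.3385]
orientation: [-3.136, -0.192, 0.0]
force: [-1.2, 0.6, -1.4]
opening: 0.017
gripper_force: 40.0
```

Emit:
drive_tool(moves=[12, 0, 0, 1, 0, 0, 0, 12, 0, 0, 1, 0, 0, 0, 12, 0, 0, 0, 0, 0, 0])

```text
t: 12.55
tool_pos: [0.5003, -0.0403, 0.3365]
orientation: [-3.136, -0.192, 0.0]
force: [-0.5, 0.2, -0.1]
opening: 0.0176
gripper_force: 40.0
```

Emit:
drive_tool(moves=[12, 0, 0, 1, 0, 0, 0, 12, 0, 0, 1, 0, 0, 0, 12, 0, 0, 0, 0, 0, 0])

```text
t: 12.85
tool_pos: [0.5003, -0.0403, 0.3345]
orientation: [-3.136, -0.192, 0.0]
force: [-0.1, 0.1, -1.2]
opening: 0.0174
gripper_force: 40.0
```

Emit:
drive_tool(moves=[12, 0, 0, 2, 0, 0, 0, 12, 0, 0, 2, 0, 0, 0, 12, 0, 0, 2, 0, 0, 0, 12, 0, 0, 2, 0, 0, 0, 12, 0, 0, 0, 0, 0, 0])

```text
t: 13.35
tool_pos: [0.5002, -0.0403, 0.3263]
orientation: [-3.136, -0.192, 0.001]
force: [1.1, 0.2, -0.9]
opening: 0.0174
gripper_force: 40.0
```

Emit:
drive_tool(moves=[12, 0, 0, 1, 0, 0, 0, 12, 0, 0, 1, 0, 0, 0, 12, 0, 0, 1, 0, 0, 0, 12, 0, 0, 0, 0, 0, 0])

```text
t: 13.75
tool_pos: [0.5003, -0.0403, 0.3236]
orientation: [-3.136, -0.192, 0.0]
force: [-0.2, -0.6, -0.9]
opening: 0.0175
gripper_force: 40.0
```

Emit:
drive_tool(moves=[12, 0, 0, 1, 0, 0, 0, 12, 0, 0, 1, 0, 0, 0, 12, 0, 0, 1, 0, 0, 0, 12, 0, 0, 0, 0, 0, 0])

```text
t: 14.15
tool_pos: [0.5003, -0.0403, 0.3205]
orientation: [-3.136, -0.192, 0.0]
force: [-0.5, 0.5, -0.3]
opening: 0.0176
gripper_force: 40.0
```

Emit:
drive_tool(moves=[12, 0, 0, 1, 0, 0, 0, 12, 0, 0, 1, 0, 0, 0, 12, 0, 0, 2, 0, 0, 0, 12, 0, 0, 2, 0, 0, 0, 12, 0, 0, 0, 0, 0, 0])

```text
t: 14.65
tool_pos: [0.5002, -0.0403, 0.3142]
orientation: [-3.136, -0.192, 0.001]
force: [0.2, 1.0, -1.4]
opening: 0.0173
gripper_force: 40.0
```

Emit:
drive_tool(moves=[12, 0, 0, 2, 0, 0, 0, 12, 0, 0, 2, 0, 0, 0, 12, 0, 0, 2, 0, 0, 0, 12, 0, 0, 2, 0, 0, 0, 12, 0, 0, 1, 0, 0, 0, 12, 0, 0, 0, 0, 0, 0])

```text
t: 15.25
tool_pos: [0.5003, -0.0403, 0.3055]
orientation: [-3.136, -0.192, 0.001]
force: [0.0, -0.4, -1.2]
opening: 0.0177
gripper_force: 40.0
```

Emit:
drive_tool(moves=[12, 0, 0, 1, 0, 0, 0, 12, 0, 0, 1, 0, 0, 0, 12, 0, 0, 1, 0, 0, 0, 12, 0, 0, 1, 0, 0, 0, 12, 0, 0, 0, 0, 0, 0])

```text
t: 15.75
tool_pos: [0.5003, -0.0403, 0.3016]
orientation: [-3.136, -0.192, 0.0]
force: [-0.5, -0.1, 0.1]
opening: 0.0176
gripper_force: 40.0
```

Emit:
drive_tool(moves=[12, 0, 0, 1, 0, 0, 0, 12, 0, 0, 1, 0, 0, 0, 12, 0, 0, 0, 0, 0, 0])

```text
t: 16.05
tool_pos: [0.5003, -0.0403, 0.2996]
orientation: [-3.136, -0.192, 0.0]
force: [-0.1, 0.0, -1.2]
opening: 0.0175
gripper_force: 40.0
```

Emit:
drive_tool(moves=[12, 0, 0, 1, 0, 0, 0, 12, 0, 0, 1, 0, 0, 0, 12, 0, 0, 0, 0, 0, 0])

```text
t: 16.35
tool_pos: [0.5003, -0.0403, 0.2975]
orientation: [-3.136, -0.192, 0.0]
force: [0.8, 0.8, -1.5]
opening: 0.0172
gripper_force: 40.0
```

Emit:
drive_tool(moves=[12, 0, 0, 1, 0, 0, 0, 12, 0, 0, 1, 0, 0, 0, 12, 0, 0, 1, 0, 0, 0, 12, 0, 0, 1, 0, 0, 0, 12, 0, 0, 0, 0, 0, 0])

```text
t: 16.85
tool_pos: [0.5003, -0.0403, 0.2935]
orientation: [-3.136, -0.192, 0.001]
force: [0.4, 0.6, -1.1]
opening: 0.0174
gripper_force: 40.0
```

Emit:
drive_tool(moves=[12, 0, 0, 1, 0, 0, 0, 12, 0, 0, 1, 0, 0, 0, 12, 0, 0, 1, 0, 0, 0, 12, 0, 0, 1, 0, 0, 0, 12, 0, 0, 0, 0, 0, 0])

```text
t: 17.35
tool_pos: [0.5003, -0.0403, 0.2895]
orientation: [-3.136, -0.192, 0.0]
force: [0.4, 1.7, -0.7]
opening: 0.0172
gripper_force: 40.0
```

Emit:
drive_tool(moves=[12, 0, 0, 1, 0, 0, 0, 12, 0, 0, 1, 0, 0, 0, 12, 0, 0, 1, 0, 0, 0, 12, 0, 0, 0, 0, 0, 0])

```text
t: 17.75
tool_pos: [0.5003, -0.0404, 0.2866]
orientation: [3.136, 0.192, -0.001]
force: [-1.4, 0.3, -0.1]
opening: 0.0174
gripper_force: 40.0
```

Emit:
drive_tool(moves=[12, 0, 0, 1, 0, 0, 0, 12, 0, 0, 1, 0, 0, 0, 12, 0, 0, 1, 0, 0, 0, 12, 0, 0, 0, 0, 0, 0])

```text
t: 18.15
tool_pos: [0.5002, -0.0404, 0.2835]
orientation: [3.136, 0.192, -0.001]
force: [-0.5, -1.4, 1.1]
opening: 0.0174
gripper_force: 40.0
```

Emit:
drive_tool(moves=[12, 0, 0, 1, 0, 0, 0, 12, 0, 0, 1, 0, 0, 0, 12, 0, 0, 0, 0, 0, 0])

```text
t: 18.45
tool_pos: [0.5002, -0.0404, 0.2816]
orientation: [3.136, 0.192, -0.001]
force: [-1.9, -0.3, 1.2]
opening: 0.0172
gripper_force: 40.0
```

Emit:
drive_tool(moves=[12, 0, 0, 1, 0, 0, 0, 12, 0, 0, 0, 0, 0, 0])

```text
t: 18.65
tool_pos: [0.5002, -0.0403, 0.2802]
orientation: [-3.136, -0.192, 0.001]
force: [-0.8, -0.3, -1.6]
opening: 0.0171
gripper_force: 40.0
```

Emit:
drive_tool(moves=[12, 0, 0, 1, 0, 0, 0, 12, 0, 0, 0, 0, 0, 0])

```text
t: 18.85
tool_pos: [0.5002, -0.0403, 0.2794]
orientation: [-3.136, -0.192, 0.001]
force: [-2.0, -0.4, -1.6]
opening: 0.0172
gripper_force: 40.0
```

Emit:
drive_tool(moves=[12, 0, 0, 0.6, 0, 0, 0, 12, 0, 0, 0, 0, 0, 0])

```text
t: 19.05
tool_pos: [0.5002, -0.0403, 0.2789]
orientation: [-3.136, -0.192, 0.001]
force: [-1.4, -1.0, 0.3]
opening: 0.0173
gripper_force: 40.0
```

Emit:
drive_tool(moves=[12, 0, 0, 0.6, 0, 0, 0, 12, 0, 0, 0, 0, 0, 0])

```text
t: 19.25
tool_pos: [0.5003, -0.0403, 0.2788]
orientation: [-3.136, -0.192, 0.0]
force: [-3.0, -0.4, 3.4]
opening: 0.0172
gripper_force: 40.0
```

Emit:
drive_tool(moves=[12, 0, 0, 0.6, 0, 0, 0, 12, 0, 0, 0, 0, 0, 0])

```text
t: 19.45
tool_pos: [0.5003, -0.0403, 0.2788]
orientation: [3.136, 0.192, -0.0]
force: [-6.6, 0.5, 9.2]
opening: 0.0174
gripper_force: 40.0
```

Emit:
drive_tool(moves=[12, 0, 0, -0.6, 0, 0, 0, 50, 0, 0, 0, 0, 0, 0, 50, 0, 0, 0, 0, 0, 0, 50, 0, 0, 0, 0, 0, 0, 50, 0, 0, 0, 0, 0, 0])

```text
t: 19.95
tool_pos: [0.5005, -0.0403, 0.2785]
orientation: [-3.136, -0.192, -0.001]
force: [0.9, 0.6, -0.9]
opening: 0.0447
gripper_force: 0.0
```

Emit:
drive_tool(moves=[50, 0, 0, -20, 0, 0, 0, 50, 0, 0, -40, 0, 0, 0, 50, 0, 0, -40, 0, 0, 0, 50, 0, 0, -40, 0, 0, 0, 50, 0, 40, 0, 0, 0, 0, 50, 0, 40, 0, 0, 0, 0, 50, 0, 40, 0, 0, 0, 0, 50, 0, 0, 0, 0, 0, 0])

```text
t: 20.75
tool_pos: [0.515, -0.1633, 0.4184]
orientation: [3.134, 0.186, -0.0]
force: [-0.4, 0.1, 0.4]
opening: 0.0502
gripper_force: 0.0
```

```bash
python3 - <<'E'
from plant import robot
import cv2,numpy as np
c=robot.read_camera("scene"); a=cv2.resize(c["color"][140:310,190:400],None,fx=3.5,fy=3.5,interpolation=2);cv2.imwrite("pics/f1.png",a[:,:,::-1])
E
```

```text
(no output)
```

View pics/f1.png

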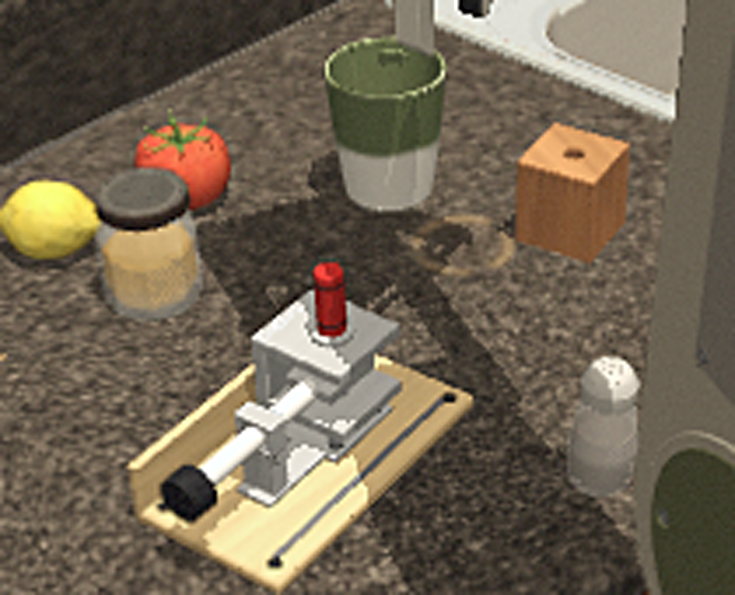

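The pin stands upright with its collar flat on the upper ear (332,335), the rod is home with its knob at (188,490), and the mug, honey jar and shaker are where they were. The arm is clear of everything.

```bash
python3 -c "
from plant import robot
print(robot.close_job())"
```

```text
the job is handed in; nothing more can be done
None
```

The rod is pushed fully home and the lock pin is seated with its collar flat on the upper ear and released; the job was handed in at about 21 s, with the mug, honey jar and salt shaker left where they were.

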